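Sort tested phone batteries into the pass and reject nests by tag shape

ROBOT

A 6-joint arm with a two-finger parallel gripper is mounted at the origin on a cart in front of the work surface, level with it; the furniture and walls round the work are solid. World frame = base frame: x ahead of the robot, y to its left, z up, the work surface at z = 0. Lengths are in m, angles in rad, forces in N, time in s.
With the tool pointing down it reaches from about 0.3 to 0.875 m from the base axis. Payload 6.4 kg.
Tool frame: the origin (TCP) lies where the fingers leave the gripper's body, on its centre line; the fingertips stand 73 mm ahead of it and the grasp point (between the pads) lies 54 mm ahead of it; z points along the fingers, y is the line along which they close (so a half turn about z gives the same grasp; the last joint's range is limited). The gripper opens to 85 mm and grips with 20 to 120 N. Pads are 22 mm wide; open, the fingers measure 114 mm over their backs; the gripper's body (76 mm by 85 mm) begins 54 mm behind the grasp point. The pads swing forward as they close: fully open they stand 13 mm farther back than shut.
Start: joints at [0.894, 0.181, 1.607, -0, 1.354, -0.206], TCP at [0.261, 0.512, 0.304] pointing down, gripper open.
Joint ranges: [-2.99, 2.99], [-0.89, 2.07], [0.3, 2.58], [-1.14, 4.28], [0, 2.63], [-3.12, 3.12]. Speed limits (rad/s): [2.57, 2.57, 3.01, 3.14, 3.14, 3.14].

INTERFACE

Orientations are given as a rotation vector (axis times angle).
In Python, from station import r gives the robot as it stands.
- The arm moves only by the tool jog_arm, never from a script. Its argument "moves" is a list of rows, each a list of 4 numbers: the shift along the tool's x, y, z in units of 30 mm (1.0 is 30 mm), then the turn about the tool's z in rad. In form: [[x, y, z, yaw], ...]. A call has 1 to 20 rows; each row shifts and turns the commanded pose from where the row before left it, along the tool's axes as they then stand; what a row does not reach is not made up. A row lasts 1/10 s, in which the tool goes at most 50 mm and 8.59 degrees, less where a joint would pass 70% of its speed; a pose out of reach is approached as far as the arm can. A call is refused whole if a number of a shift passes 1 or a number of a turn 0.15, either way. A call with a gripper value outside its range is refused whole. "jaw" is the finger opening in mm, from 0 to 85.4, set as the call begins (left out, the last holds). The fingers move at their own pace and stop on an object; "grip_force" is the grip in N (left out, the last holds). Time passes only in rows, so rows that do not move let the fingers close. It gives the time, the measured TCP pose, the force, the opening and the grip force at its end, in the units of the state.
- r.observe(): the state, without advancing time (a new reading comes with each control period).
- r.get_image(name): name is "side" or "top" or "wrist"; returns the picture (480x640x3 uint8, blue, green, red); there is no depth.
- r.calibration(name): a dict with "intrinsics" (3x3 intrinsics, pixels), "R" (3x3) and "t" (3): a world point X has camera coordinates R X + t. Camera axes: x right, y down, z forward; pixel columns grow to the right and rows downward; lengths in m; the calibration is good to about 2 mm. A picture is of the moment at which its call begins: read the wrist's pose just before it. calibration takes no time and is no camera call; for the wrist camera it gives the pose at the moment of the call.
- r.close_job(): hands the job in; it is judged then, once.
The state is a dict: "time": time; "q": joint angles; "joint_velocities": joint speeds; "joint_efforts": joint torques, N m; "position": TCP position; "eef_rot": TCP orientation; "wrist_force": force on the tool from outside, world axes, zero at the start; "ft_torque": the same for the moment, N m; "opening": opening from 0.0 (shut) to 1.0 (fully open); "finger_force": force on a finger pad.
Only numpy, scipy, OpenCV 4.12 (cv2) and the standard library are available. Lean on these libraries where they do the work, as an engineer would, in place of code of your own. Each camera call takes 0.05 s, during which the arm holds its last target. There are 200 camera calls.

TASK

Sort the tested batteries by the white tag on top: lay the battery with the round tag in the nest whose plate bears the round mark (pass), and the battery with the long bar tag in the nest with the bar mark (reject). Each must lie flat on the floor of its nest, face up, with its pale contact end toward the black contact block; set them in gently, without dropping them. The third battery has no tag and is still to be tested: leave it where it lies.

Things in the scene. Friction and masses are not known exactly. Their poses are not given: they have to be found in the camera images.
- disc_battery: flat black phone battery, 88 x 37 x 8 mm (long along its x axis), 50 g, lying face up, rigid; the pale contact strip is at its +x end. Origin: centre of its underside; x along its length toward the contact end, y across, z up. It bears a round white tag, 25 mm across, on top (1 mm thick): pass.
- bar_battery: flat black phone battery, 88 x 37 x 8 mm (long along its x axis), 50 g, lying face up, rigid; the pale contact strip is at its +x end. Origin: centre of its underside; x along its length toward the contact end, y across, z up. It bears a long narrow white bar tag, 46 x 10 mm, along its top (1 mm thick): reject.
- plain_battery: flat black phone battery, 88 x 37 x 8 mm (long along its x axis), 50 g, lying face up, rigid; the pale contact strip is at its +x end. Origin: centre of its underside; x along its length toward the contact end, y across, z up. It bears no tag: not tested yet, to be left alone.
- disc_battery_contacts (a point): middle of the contact end of disc_battery: 43 mm from its origin along its +x, 4 mm above its underside
- bar_battery_contacts (a point): middle of the contact end of bar_battery: 43 mm from its origin along its +x, 4 mm above its underside
- disc_nest: Pass nest: grey plate fixed to the bench, 156 x 74 x 6 mm (x = -92 to +64 mm). Origin: on its underside below the pocket's centre; x along the pocket toward the black contact block (13 mm high above the plate, 14 mm thick), which bounds it at +x. A 6 mm high stop bounds it at -x. White round mark, 25 mm across, lies flat on the plate, outside the pocket, 73 mm from the origin toward -x.
- bar_nest: Reject nest: grey plate fixed to the bench, 156 x 74 x 6 mm (x = -92 to +64 mm). Origin: on its underside below the pocket's centre; x along the pocket toward the black contact block (13 mm high above the plate, 14 mm thick), which bounds it at +x. A 6 mm high stop bounds it at -x. White bar mark, 46 x 10 mm, lies across (along y) on the plate, outside the pocket, 73 mm from the origin toward -x.
- disc_nest_pocket (a point): centre of the pass nest's pocket floor (the plate's top, 6 mm above the bench), where a battery's underside centre belongs; axes as the nest. Pocket 96 mm long (x) by 44 mm wide: 4 mm play all round. Four corner rails 6 mm high, 31 to 47 mm from the middle along x; both long sides are open for the fingers over the middle 60 mm.
- bar_nest_pocket (a point): centre of the reject nest's pocket floor (the plate's top, 6 mm above the bench), where a battery's underside centre belongs; axes as the nest. Pocket 96 mm long (x) by 44 mm wide: 4 mm play all round. Four corner rails 6 mm high, 31 to 47 mm from the middle along x; both long sides are open for the fingers over the middle 60 mm.

How it is judged:
By the outcome, as a careful person would: the job done as asked, in the order asked, and still so for the second after the job is handed in, with the robot touching nothing.
It also fails if it takes over 54 s, if anything falls off the work surface, if the arm or the gripper's body presses on something with over 40 N, if the wrist force passes 120 N, or if a joint passes its speed limit or range.

## Working session

There is one attempt and no reset: what is moved stays moved. The work goes in short steps, Python scripts to look and compute and a tool call to move; the robot and the scene stay as the last step left them, time stands still between calls to the robot, and variables do not carry over. Pictures are saved under pics/ and viewed, at most 10 in all, crops included, and the job is handed in when it is done.

Besides the shell and the picture viewer there is one more tool, called after "Call:" in YAML: its name, and indented under it one key for each argument. jog_arm: Moves the arm, as the interface text tells. Its arguments: {"type":"object","properties":{"moves":{"type":"array"},"jaw":{"type":"number"},"grip_force":{"type":"number"}},"required":["moves"]}

```bash
mkdir -p pics; ls; python3 - <<'E'
from station import r
import cv2
for n in("top","side"):
    cv2.imwrite(f"pics/{n}0.png",r.get_image(n)); c=r.calibration(n); print(n,c)
print(r.observe())
E
```

```text
pics
top {'intrinsics': array([[583.21887977,   0.        , 319.00686245],
       [  0.        , 583.21887977, 240.72409623],
       [  0.        ,   0.        ,   1.        ]]), 'R': array([[-0.02803293, -0.99957539, -0.00795008],
       [-0.99557078,  0.02863284, -0.08954873],
       [ 0.08973833,  0.00540455, -0.99595071]]), 't': array([0.11644718, 0.52315026, 0.893812  ])}
side {'intrinsics': array([[528.99528042,   0.        , 324.02643205],
       [  0.        , 528.99528042, 235.02746898],
       [  0.        ,   0.        ,   1.        ]]), 'R': array([[ 0.99131746, -0.13051067,  0.01602048],
       [-0.03910765, -0.40896396, -0.91171216],
       [ 0.12553997,  0.90316966, -0.41051708]]), 't': array([-0.51434901,  0.09910637,  0.84267186])}
{'time': 0.1, 'q': array([ 8.93689352e-01,  1.81486118e-01,  1.60790167e+00, -6.35882770e-06,
        1.35382013e+00, -2.06318781e-01]), 'joint_velocities': array([ 0.00073046,  0.00085002, -0.00341869,  0.00019035,  0.00062803,
        0.0014308 ]), 'joint_efforts': array([ 1.12650716e-03, -4.45878053e+01, -3.52241170e+01, -1.38859391e-04,
        4.16934505e-03,  2.74487675e-06]), 'position': array([0.26056164, 0.51214096, 0.30306633]), 'eef_rot': array([-7.32539789e-01, -3.05428907e+00,  2.29738735e-03]), 'wrist_force': array([-0.49157072,  0.54660519,  0.01284058]), 'ft_torque': array([-0.06268341,  0.00532765, -0.04696144]), 'finger_force': 0.0, 'opening': 0.9978146990657507}
```

View pics/top0.png

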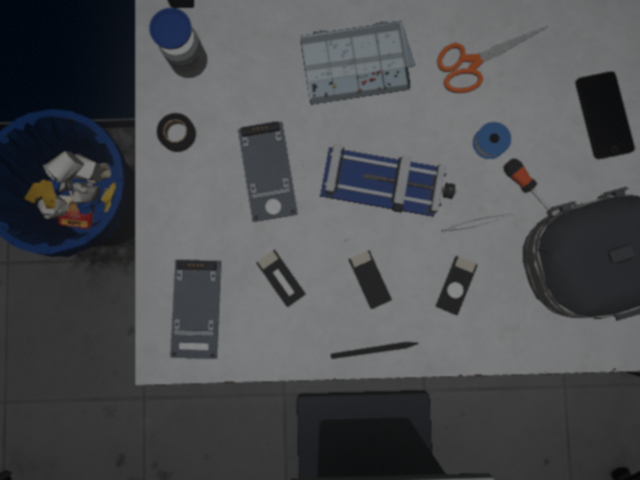

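View pics/side0.png

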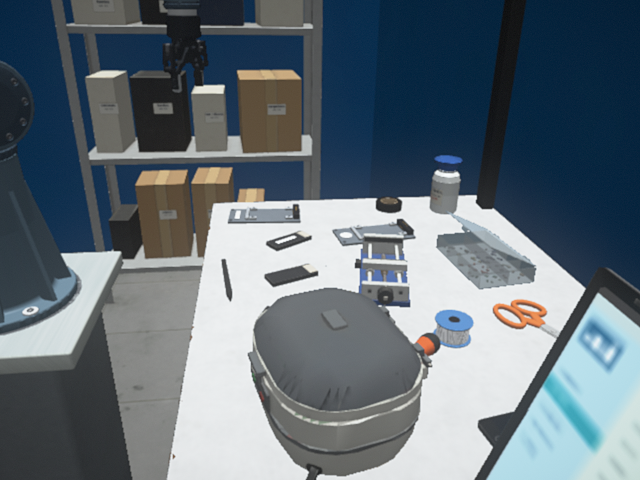

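The top view shows the bar nest at about (196,308), the disc nest at (267,170), the bar battery at (281,278), the plain one at (370,279) and the disc battery at (456,285). The contact blocks and pale ends are all at the upper side. The side view confirms the layout, and the disc battery is hidden behind the bag.

```bash
cat > h.py <<'E'
import numpy as np, cv2
from station import r
def ray(c,uv,z):
    K,R,t=c["intrinsics"],np.array(c["R"]),np.array(c["t"])
    d=R.T@np.linalg.inv(K)@np.array([uv[0],uv[1],1.]); o=-R.T@t
    return o+d*(z-o[2])/d[2]
def rect(img,c,win,z,lo=0,hi=150):
    """dark blob in window -> world rect (centre, long dir, sizes)"""
    x0,y0,x1,y1=win; g=cv2.cvtColor(img,cv2.COLOR_BGR2GRAY)[y0:y1,x0:x1]
    m=cv2.inRange(g,lo,hi)
    cs=cv2.findContours(m,cv2.RETR_EXTERNAL,cv2.CHAIN_APPROX_NONE)[0]
    k=max(cs,key=cv2.contourArea).reshape(-1,2)+[x0,y0]
    P=np.array([ray(c,p,z)[:2] for p in k])
    return cv2.minAreaRect((P*1000).astype(np.float32)),k
E
python3 - <<'E'
from h import *
im=cv2.imread("pics/top0.png"); c=r.calibration("top")
g=cv2.cvtColor(im,cv2.COLOR_BGR2GRAY)
print(g[262,445:485],g[285,430:480]); print(im[262,463],im[262,485])
for n,w,z in(("bar",(248,240,315,315),.008),("plain",(338,240,400,318),.008),("disc",(425,245,490,325),.008),
  ("dnest",(225,112,310,230),.006),("bnest",(160,250,232,368),.006)):
    for hi in(60,130): 
        q=rect(im,c,w,z,0,hi)[0]; print(n,hi,np.round(q[0],1),np.round(q[1],1),round(q[2],1))
    x0,y0,x1,y1=w
    m=cv2.inRange(g[y0:y1,x0:x1],90 if 'nest' not in n else 150,255)
    # tags: bright comps enclosed (not touching window edge)
    N,L,S,C=cv2.connectedComponentsWithStats(m)
    for i in range(1,N):
        if S[i,4]>15 and S[i,0]>0 and S[i,1]>0 and S[i,0]+S[i,2]<x1-x0: print("  tag",S[i,4],C[i]+[x0,y0],np.round(ray(c,C[i]+[x0,y0],z+.001)*1000,1))
k=np.hstack([cv2.resize(im[235:325,240:320],None,fx=4,fy=4),cv2.resize(im[245:335,425:495],None,fx=4,fy=4)]);cv2.imwrite("pics/c.png",k)
E
```

```text
[123 122 122 121 119 120 111  92  63  44  57  86 105 112 113 112 111 112
 112 112 112 112 113 113 113 112 113 115 117 118 117 117 119 121 123 122
 123 122 121 122] [121 120 121 122 122 121 122 122 121 120 122 119 111  85  52  37  34  45
  72 101 121 130 131 131 130 131 133 133 132 128 118  96  68  43  35  36
  34  36  46  72 100 117 120 120 121 121 122 122 122 122]
[103 112 116] [122 122 121]
bar 60 [464.5 161. ] [72.4 34.9] 33.8
bar 130 [471.8 164.1] [105.8 117.8] 88.4
  tag 181 [283.28729282 282.14364641] [463.1 160.3   9. ]
plain 60 [462.9  22.3] [83.4 35.1] 22.1
plain 130 [465.4  24.4] [ 97.5 122.5] 88.2
disc 60 [ 450.  -113.8] [36.  84.3] 65.6
disc 130 [ 452.  -115.7] [102.  126.7] 87.5
  tag 195 [454.87692308 289.66666667] [ 443.6 -111.4    9. ]
dnest 60 [713.2 192.5] [17.9 66.6] 7.9
dnest 130 [645.6 183.5] [137.7 193.2] 88.5
bnest 60 [494.5 298.9] [66. 16.] 88.4
bnest 130 [426.2 301.6] [114.1 186.5] 89.2
```

View pics/c.png

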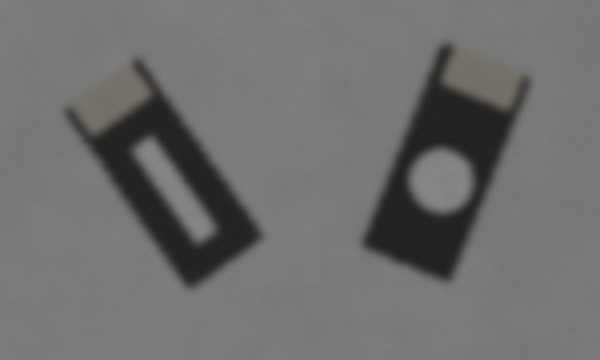

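The crop shows black bodies with beige contact strips at the upper end, and tags set slightly toward the far end. I'll combine the dark and beige masks for full outlines.

```bash
python3 - <<'E'
from h import *
im=cv2.imread("pics/top0.png"); c=r.calibration("top")
g=cv2.cvtColor(im,cv2.COLOR_BGR2GRAY).astype(int)
sat=im[...,2].astype(int)-im[...,0]
m0=np.where((g<82)|(sat>6),0,255).astype(np.uint8); m0=cv2.cvtColor(m0,cv2.COLOR_GRAY2BGR)
for n,w,z in(("bar",(248,240,315,315),.008),("plain",(338,240,400,318),.008),("disc",(425,245,490,325),.008)):
    q,k=rect(m0,c,w,z); x0,y0,x1,y1=w
    ys,xs=np.where(sat[y0:y1,x0:x1]>6); s=ray(c,(xs.mean()+x0,ys.mean()+y0),.008)[:2]*1000
    print(n,np.round(q[0],1),np.round(q[1],1),round(q[2],1),"strip",np.round(s,1),"ang",np.degrees(np.arctan2(*(s-q[0])[::-1])).round(1))
for n,w in(("dnest",(225,112,310,230)),("bnest",(160,250,232,368))):
    gi=np.where(g<100,0,255).astype(np.uint8); q,k=rect(cv2.cvtColor(gi,cv2.COLOR_GRAY2BGR),c,w,.006)
    print(n,np.round(q[0],1),np.round(q[1],1),round(q[2],1))
    x0,y0,x1,y1=w; m=cv2.inRange(g[y0:y1,x0:x1].astype(np.uint8),100,255)
    N,L,S,C=cv2.connectedComponentsWithStats(m)
    for i in range(1,N):
        if S[i,4]>4 and S[i,2]<(x1-x0)*.8: print("  mark",S[i,4],np.round(ray(c,C[i]+[x0,y0],.007 if S[i,4]>90 else .012)*1000,1))
print(ray(c,(319,240),0))
E
```

```text
bar [469.9 164.6] [87.2 36.8] 33.8 strip [499.8 184.8] ang 34.1
plain [464.   22.8] [87.2 37. ] 22.5 strip [497.2  36.2] ang 22.0
disc [ 450.8 -113.9] [37.8 88.2] 65.6 strip [ 483.1 -130.1] ang -26.6
dnest [645.  182.4] [159.1  75.1] 8.0
  mark 191 [586.  174.6   7. ]
bnest [425.7 301.1] [ 76.2 156.9] 86.8
  mark 184 [366.8 304.6   7. ]
[0.52957596 0.10165586 0.        ]
```

```bash
cat > plan.py <<'E'
import sys
from h import *
from scipy.spatial.transform import Rotation as Ro
def plan(x,y,z,yaw):
    s=r.observe(); R=Ro.from_rotvec(s["eef_rot"]).as_matrix(); d=R.T@(np.array([x,y,z])-s["position"])/.03
    h=np.degrees(np.arctan2(R[1,0],R[0,0])); w=(h-yaw+90)%180-90   # + = turn about tool z
    print("t",round(s["time"],2),"pos",np.round(s["position"]*1000,1),"head",round(h,1),"tilt",np.round(R[:,2],3),"q6",round(s["q"][5],2),"F",np.round(s["wrist_force"],1),"open",round(s["opening"]*85.4,1),
      "\n shift units",np.round(d,2),"turn rad",round(np.radians(w),3))
if __name__=="__main__": plan(*map(float,sys.argv[1:]))
E
python3 plan.py .4508 -.1139 .2 -24.9
```

```text
t 0.1 pos [260.6 512.1 303.1] head 153.0 tilt [-0.001 -0.001 -1.   ] q6 -0.21 F [-0.5  0.5  0. ] open 85.2 
 shift units [-15.12 -15.72   3.46] turn rad -0.036
```

Call:
jog_arm:
  moves:
    - [-0.8,-0.83,0.18,-0.002]
    - [-0.8,-0.83,0.18,-0.002]
    - [-0.8,-0.83,0.18,-0.002]
    - [-0.8,-0.83,0.18,-0.002]
    - [-0.8,-0.83,0.18,-0.002]
    - [-0.8,-0.83,0.18,-0.002]
    - [-0.8,-0.83,0.18,-0.002]
    - [-0.8,-0.83,0.18,-0.002]
    - [-0.8,-0.83,0.18,-0.002]
    - [-0.8,-0.83,0.18,-0.002]
    - [-0.8,-0.83,0.18,-0.002]
    - [-0.8,-0.83,0.18,-0.002]
    - [-0.8,-0.83,0.18,-0.002]
    - [-0.8,-0.83,0.18,-0.002]
    - [-0.8,-0.83,0.18,-0.002]
    - [-0.8,-0.83,0.18,-0.002]
    - [-0.8,-0.83,0.18,-0.002]
    - [-0.8,-0.83,0.18,-0.002]
    - [-0.72,-0.78,0.22,0]
    - [0,0,0,0]
  jaw: 50
  grip_force: 30

```text
time: 2.1
position: [0.4629, -0.1131, 0.1994]
eef_rot: [-0.683, -3.066, 0.001]
wrist_force: [0.3, 1.4, 0.8]
opening: 0.587
finger_force: 0.0
```

```bash
python3 plan.py .4508 -.1139 .09 -24.9; python3 - <<'E'
from h import *
c=r.calibration("wrist"); im=r.get_image("wrist"); cv2.imwrite("pics/w1.png",im)
K,R,t=c["intrinsics"],np.array(c["R"]),np.array(c["t"])
print(np.round(-R.T@t,3))
p=K@(R@np.array([.4508,-.1139,.008])+t); print(p[:2]/p[2])
E
```

```text
t 2.1 pos [ 462.9 -113.1  199.4] head 154.9 tilt [-0.    -0.001 -1.   ] q6 -1.62 F [0.3 1.4 0.8] open 50.1 
 shift units [ 0.35 -0.19  3.65] turn rad -0.004
[ 0.388 -0.078  0.268]
[310.95091508 228.51816307]
```

View pics/w1.png

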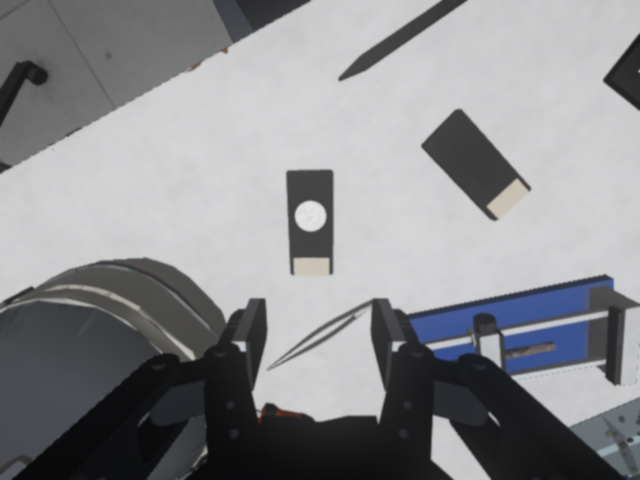

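The wrist view shows the disc battery at rows 170–275, columns 287–333, upright in the image. That is about 6 px off the top-camera prediction, so I'll measure it from the wrist.

```bash
cat > wr.py <<'E'
from h import *
def wmeas(win,z=.008,k=None):
    c=r.calibration("wrist"); im=r.get_image("wrist")
    g=cv2.cvtColor(im,cv2.COLOR_BGR2GRAY).astype(int); sat=im[...,2].astype(int)-im[...,0]
    m=np.where((g<110)|(sat>12),0,255).astype(np.uint8)
    q,k=rect(cv2.cvtColor(m,cv2.COLOR_GRAY2BGR),c,win,z)
    return q,k,im,c
E
python3 - <<'E'
from wr import *
im=cv2.imread("pics/w1.png"); print(im[265,312],im[150,312])
for i in range(2):
    q,k,im,c=wmeas((265,140,355,292)); print(np.round(q[0],1),np.round(q[1],1),round(q[2],1),k.min(0),k.max(0))
q,k,im,c=wmeas((415,100,540,228)); print("plain",np.round(q[0],1),np.round(q[1],1),round(q[2],1))
print(np.round(c["R"],3),r.observe()["position"])
E
```

```text
[181 194 200] [214 213 212]
[ 447.8 -113.2] [35.3 87.4] 65.6 [285 172] [330 276]
[ 448.1 -113.3] [35.4 87.1] 65.6 [284 174] [329 277]
plain [461.   22.7] [88.9 37.2] 22.3
[[ 0.421  0.907  0.001]
 [ 0.861 -0.4    0.315]
 [ 0.286 -0.132 -0.949]] [ 0.46183647 -0.1092036   0.19983347]
```

```bash
python3 plan.py .4493 -.1136 .1 -24.5
```

```text
t 2.3 pos [ 461.8 -109.2  199.8] head 155.1 tilt [-0.001  0.001 -1.   ] q6 -1.62 F [-0.3 -0.  -0.1] open 50.0 
 shift units [ 0.31 -0.31  3.33] turn rad -0.007
```

Call:
jog_arm:
  moves:
    - [0.31,-0.31,0,-0.007]
    - [0,0,0.6,0]
    - [0,0,0.8,0]
    - [0,0,0.8,0]
    - [0,0,0.7,0]
    - [0,0,0.43,0]
    - [0,0,0,0]
    - [0,0,0,0]

```text
time: 3.1
position: [0.45, -0.1145, 0.1008]
eef_rot: [0.666, 3.07, -0.0]
wrist_force: [0.9, -0.9, -0.3]
opening: 0.59
finger_force: 0.0
```

```bash
python3 plan.py .4493 -.1136 .076 -24.5;  python3 - <<'E'
from h import *
cv2.imwrite("pics/w2.png",r.get_image("wrist"))
E
```

```text
t 3.1 pos [ 450.  -114.5  100.8] head 155.5 tilt [ 0. -0. -1.] q6 -1.65 F [ 0.9 -0.9 -0.3] open 50.4 
 shift units [0.03 0.02 0.83] turn rad 0.0
```

View pics/w2.png

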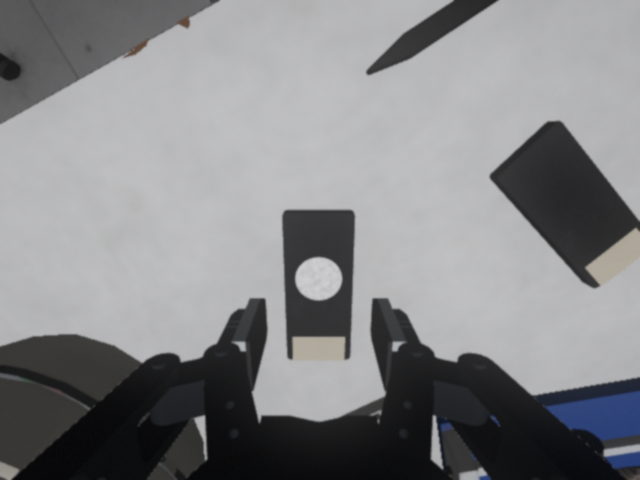

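The view shows the battery centred between the fingers (columns 283–354 between 265 and 373). I'll descend.

Call:
jog_arm:
  moves:
    - [0.03,0.02,0.4,0]
    - [0,0,0.37,0]
    - [0,0,0,0]
    - [0,0,0,0]

```text
time: 3.55
position: [0.449, -0.1134, 0.0765]
eef_rot: [-0.667, -3.069, -0.001]
wrist_force: [-0.5, -0.2, -1.8]
opening: 0.589
finger_force: 0.0
```

Call:
jog_arm:
  moves:
    - [0,0,0.1,0]
    - [0,0,0,0]
    - [0,0,0,0]
  jaw: 44

```text
time: 3.85
position: [0.4495, -0.1137, 0.0741]
eef_rot: [0.667, 3.07, -0.0]
wrist_force: [-0.0, 0.1, 0.6]
opening: 0.514
finger_force: 0.0
```

```bash
python3 - <<'E'
from h import *
cv2.imwrite("pics/w3.png",r.get_image("wrist")); print(r.observe())
E
```

```text
{'time': 3.9, 'q': array([-5.04625666e-01,  2.97349971e-01,  2.01902598e+00,  1.40128302e-05,
        8.24998810e-01, -1.64761049e+00]), 'joint_velocities': array([-7.53840300e-04, -1.39474863e-03, -9.60062252e-05, -1.96270940e-03,
       -8.44778548e-05,  9.76424470e-05]), 'joint_efforts': array([-2.94275982e-03, -3.83191538e+01, -2.31929970e+01, -5.21949842e-04,
        1.22622529e-03, -1.38277132e-04]), 'position': array([ 0.44949805, -0.11369174,  0.07421809]), 'eef_rot': array([ 6.66861439e-01,  3.06978340e+00, -8.26082816e-05]), 'wrist_force': array([-0.08786328,  0.4434452 , -0.65262257]), 'ft_torque': array([ 0.0023019 ,  0.0573096 , -0.02945348]), 'finger_force': 0.0, 'opening': 0.5132306289277166}
```

View pics/w3.png

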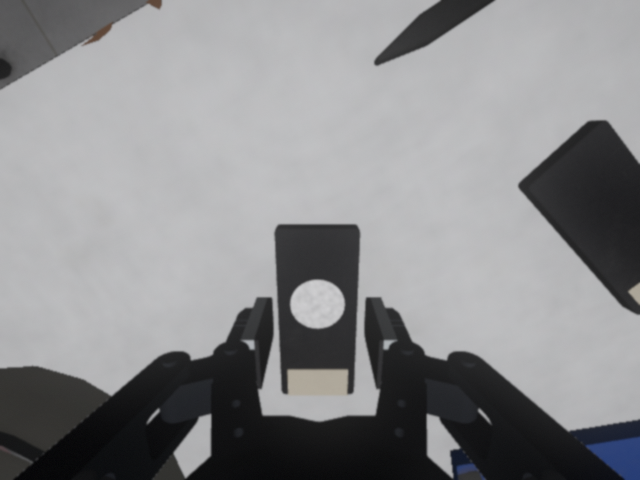

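The fingers straddle the battery (rows 225–395) and nothing touches yet. I'll go lower in small steps.

Call:
jog_arm:
  moves:
    - [0,0,0.06,0]
    - [0,0,0.0,0]
    - [0,0,0,0]

```text
time: 4.2
position: [0.4494, -0.1136, 0.0723]
eef_rot: [-0.667, -3.07, 0.0]
wrist_force: [-0.5, 0.4, -0.4]
opening: 0.514
finger_force: 0.0
```

Call:
jog_arm:
  moves:
    - [0,0,0.06,0]
    - [0,0,0.0,0]
    - [0,0,0,0]

```text
time: 4.5
position: [0.4496, -0.1137, 0.0706]
eef_rot: [0.667, 3.07, -0.0]
wrist_force: [0.1, 0.2, 1.3]
opening: 0.516
finger_force: 0.8
```

Call:
jog_arm:
  moves:
    - [0,0,-0.06,0]
    - [0,0,0,0]

```text
time: 4.7
position: [0.4494, -0.1137, 0.0724]
eef_rot: [0.667, 3.07, -0.0]
wrist_force: [-0.0, 1.1, -0.7]
opening: 0.513
finger_force: 0.0
```

Call:
jog_arm:
  moves:
    - [0,0,0,0]
    - [0,0,0,0]
    - [0,0,0,0]
    - [0,0,0,0]
  jaw: 25

```text
time: 5.1
position: [0.4494, -0.1136, 0.0725]
eef_rot: [-0.667, -3.07, 0.0]
wrist_force: [-2.0, -0.3, 5.1]
opening: 0.419
finger_force: 30.3
```

Call:
jog_arm:
  moves:
    - [0,0,-0.3,0]
    - [0,0,-0.7,0]
    - [0,0,-0.7,0]
    - [0,0,-0.3,0]
    - [0,0,0,0]

```text
time: 5.6
position: [0.4503, -0.1141, 0.1337]
eef_rot: [0.666, 3.067, -0.001]
wrist_force: [0.4, 0.5, -0.8]
opening: 0.42
finger_force: 30.4
```

```bash
python3 plan.py .6586 .1846 .14 8; python3 - <<'E'
from h import *
cv2.imwrite("pics/w4.png",r.get_image("wrist"))
E
```

```text
t 5.6 pos [ 450.3 -114.1  133.7] head 155.5 tilt [ 0.003 -0.002 -1.   ] q6 -1.65 F [ 0.4  0.5 -0.8] open 35.8 
 shift units [-2.19 11.94 -0.21] turn rad -0.567
```

View pics/w4.png

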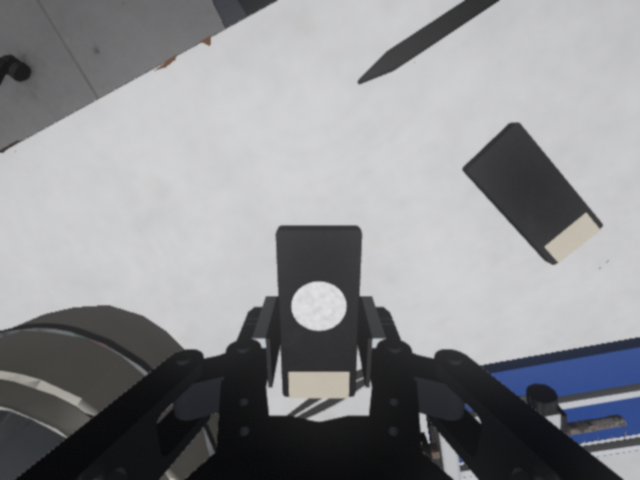

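The battery is held squarely and level (rows 226–398). I'll raise it over the vise, go to the pass nest, turn, then measure.

Call:
jog_arm:
  moves:
    - [0,0,-0.9,0]
    - [0,0,-1.0,0]
    - [0,0.3,-0.98,0]
    - [-0.18,0.97,0,0]
    - [-0.18,0.97,0,0]
    - [-0.18,0.97,0,0]
    - [-0.18,0.97,0,0]
    - [-0.18,0.97,0,0]
    - [-0.18,0.97,0,0]
    - [-0.18,0.97,0,0]
    - [-0.18,0.97,0,0]
    - [-0.18,0.97,0,0]
    - [-0.18,0.97,0,0]
    - [-0.18,0.97,0,0]
    - [-0.2,0.97,0,0]
    - [0,0,0,-0.142]
    - [0,0,0,-0.142]
    - [0,0,0,-0.142]
    - [0,0,0,-0.141]
    - [0,0,0,0]

```text
time: 7.65
position: [0.6568, 0.185, 0.2165]
eef_rot: [0.22, -3.131, 0.0]
wrist_force: [0.2, -0.1, -0.5]
opening: 0.426
finger_force: 30.4
```

Call:
jog_arm:
  moves:
    - [0,0,0,0]
    - [0,0,0,0]

```text
time: 7.85
position: [0.6573, 0.1851, 0.2179]
eef_rot: [0.214, -3.133, 0.0]
wrist_force: [-0.1, 0.4, -0.8]
opening: 0.425
finger_force: 30.4
```

```bash
python3 plan.py .6586 .1846 .14 8; python3 - <<'E'
from h import *
c=r.calibration("wrist");im=r.get_image("wrist");cv2.imwrite("pics/w5.png",im)
s=r.observe();print(s["position"])
K,R,t=c["intrinsics"],np.array(c["R"]),np.array(c["t"])
a=np.radians(8)
for d in(-73,0,55):
  P=np.array([.6586+d/1000*np.cos(a),.1846+d/1000*np.sin(a),.006]); p=K@(R@P+t); print(d,p[:2]/p[2])
E
```

```text
t 7.85 pos [657.3 185.1 217.9] head -172.2 tilt [-0.001 -0.    -1.   ] q6 -1.61 F [-0.1  0.4 -0.8] open 36.3 
 shift units [-0.04 -0.02  2.6 ] turn rad -0.003
[0.65736875 0.18507729 0.21814903]
-73 [316.00373445 149.18741569]
0 [316.39430862 234.96683359]
55 [316.65026778 291.18157936]
```

View pics/w5.png

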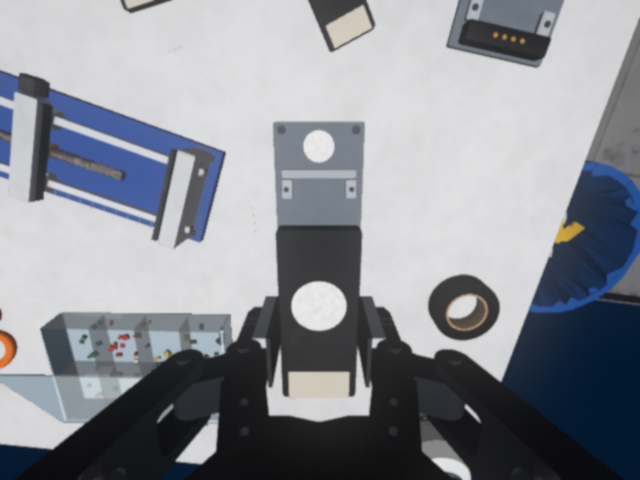

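The wrist view shows the pass mark at (319,146), the nest plate at columns 274–364 and the held battery at rows 226–398. I'll measure both in the same camera.

```bash
cat > meas.py <<'E'
from h import *
def held(im,c,tcp,head,zs=.0724-.008):
    """held battery top: far edge row and contact edge row along its middle column, side columns in its free part"""
    g=cv2.cvtColor(im,cv2.COLOR_BGR2GRAY).astype(int)
    sat=im[...,2].astype(int)-im[...,0]
    ys,xs=np.where(sat[360:410,270:370]>12); ys+=360; xs+=270
    zt=tcp[2]-zs
    far=[(u,next(v for v in range(200,260) if g[v,u]<55)) for u in(300,320,340)]
    near=ys.max()
    ca,sa=np.cos(head),np.sin(head)
    def rel(uv): d=(ray(c,uv,zt)-tcp)[:2]*1000; return np.array([d[0]*ca+d[1]*sa,-d[0]*sa+d[1]*ca])
    fr=[rel(p) for p in far]; nr=rel((np.median(xs),near)); 
    w=[u for u in range(260,380) if g[250,u]<60]; L,Rr=rel((w[0],250)),rel((w[-1],250))
    print("battery rel tcp: far",np.round(np.mean(fr,0),1),"near",np.round(nr,1),"sides",np.round(L,1),np.round(Rr,1),"px",far,near,w[0],w[-1])
E
python3 - <<'E'
from meas import *
im=cv2.imread("pics/w5.png"); c=r.calibration("wrist"); s=r.observe()
g=cv2.cvtColor(im,cv2.COLOR_BGR2GRAY)
held(im,c,s["position"],np.radians(7.8))
m=cv2.inRange(g[125:168,285:355],165,255);N,L,S,C=cv2.connectedComponentsWithStats(m);i=1+S[1:,4].argmax()
p=ray(c,C[i]+[285,125],.006);print("mark",S[i],C[i]+[285,125],p)
# plate edges at several rows
for v in(130,160,215):
    u=[u for u in range(240,400) if g[v,u]<150]; print(v,u[0],u[-1],ray(c,(u[0],v),.006)[:2],ray(c,(u[-1],v),.006)[:2])
v=[v for v in range(100,160) if g[v,295]<150][0]; print("edge",ray(c,(295,v),.006))
a=np.radians(8);print("origin",p[:2]*1000+73*np.array([np.cos(a),np.sin(a)]))
E
```

```text
battery rel tcp: far [-46.2   1.7] near [42.8  0.9] sides [-35.9  -7.7] [-35.9  12.8] px [(300, 227), (320, 226), (340, 227)] 398 298 346
mark [ 18   5  32  33 830] [318.39518072 145.90963855] [0.58369316 0.17600225 0.006     ]
130 274 363 [0.57647357 0.13902709] [0.56665504 0.20978991]
160 275 362 [0.59964114 0.14207163] [0.58978018 0.2131688 ]
215 278 360 [0.64550284 0.14912126] [0.63571685 0.2197343 ]
edge [0.56891941 0.15511453 0.006     ]
origin [655.98273147 186.16188373]
```

Both cameras agree that the relative offset is under 0.5 mm. I'll descend to about 4 mm above the floor, then ease down.

Call:
jog_arm:
  moves:
    - [0,0,0.5,-0.007]
    - [0,0,0.9,0]
    - [0,0,0.9,0]
    - [0,0,0.9,0]
    - [0,0,0.7,0]
    - [0,0,0.4,0]
    - [0,0,0.15,0]
    - [0,0,0,0]
    - [0,0,0,0]

```text
time: 8.8
position: [0.6583, 0.1852, 0.0864]
eef_rot: [-0.229, 3.131, 0.0]
wrist_force: [-0.2, -0.6, -0.5]
opening: 0.421
finger_force: 30.4
```

```bash
python3 plan.py .6578 .1850 .079 8.2
```

```text
t 8.8 pos [658.3 185.2  86.4] head -171.6 tilt [ 0.002  0.    -1.   ] q6 -1.62 F [-0.2 -0.6 -0.5] open 35.9 
 shift units [ 0.02 -0.01  0.25] turn rad 0.003
```

Call:
jog_arm:
  moves:
    - [0,0,0.1,0]
    - [0,0,0.08,0]
    - [0,0,0,0]
    - [0,0,0,0]

```text
time: 9.2
position: [0.6575, 0.1851, 0.0799]
eef_rot: [-0.229, 3.133, -0.0]
wrist_force: [0.5, -0.5, -1.8]
opening: 0.417
finger_force: 30.4
```

Call:
jog_arm:
  moves:
    - [0,0,0.04,0]
    - [0,0,0,0]
    - [0,0,0,0]

```text
time: 9.5
position: [0.6576, 0.1851, 0.0786]
eef_rot: [-0.229, 3.133, -0.0]
wrist_force: [0.4, -0.3, -0.3]
opening: 0.422
finger_force: 30.4
```

Call:
jog_arm:
  moves:
    - [0,0,0.03,0]
    - [0,0,0,0]
    - [0,0,0,0]

```text
time: 9.8
position: [0.6576, 0.1851, 0.0786]
eef_rot: [0.23, -3.133, 0.0]
wrist_force: [-3.3, -1.2, 5.6]
opening: 0.42
finger_force: 31.1
```

Contact came at the expected height with 5.6 N, so I'll release, lift and look.

Call:
jog_arm:
  moves:
    - [0,0,0,0]
    - [0,0,0,0]
    - [0,0,0,0]
  jaw: 50

```text
time: 10.1
position: [0.6575, 0.1852, 0.0775]
eef_rot: [0.229, -3.133, 0.0]
wrist_force: [0.2, 0.3, 0.1]
opening: 0.584
finger_force: 0.0
```

Call:
jog_arm:
  moves:
    - [0,0,-0.3,0]
    - [0,0,-0.8,0]
    - [0,0,-1,0]
    - [0,0,-1,0]
    - [0,0,-0.8,0]
    - [0,0,-0.3,0]
    - [0,0,0,0]
    - [0,0,0,0]

```text
time: 10.9
position: [0.6569, 0.1851, 0.2026]
eef_rot: [0.229, -3.132, 0.0]
wrist_force: [0.9, 0.2, -0.1]
opening: 0.584
finger_force: 0.0
```

```bash
python3 plan.py .4695 .1640 .2 33.9; python3 - <<'E'
from h import *
w=r.get_image("wrist");t=r.get_image("top");cv2.imwrite("pics/w6.png",w);cv2.imwrite("pics/t6.png",t)
cv2.imwrite("pics/c6.png",np.hstack([w[100:420,170:470],cv2.resize(t[105:235,215:315],None,fx=2.46,fy=2.46)[:320]]))
E
```

```text
t 10.9 pos [656.9 185.1 202.6] head -171.6 tilt [-0.002 -0.    -1.   ] q6 -1.62 F [ 0.9  0.2 -0.1] open 49.9 
 shift units [6.28 0.21 0.09] turn rad -0.446
```

View pics/c6.png

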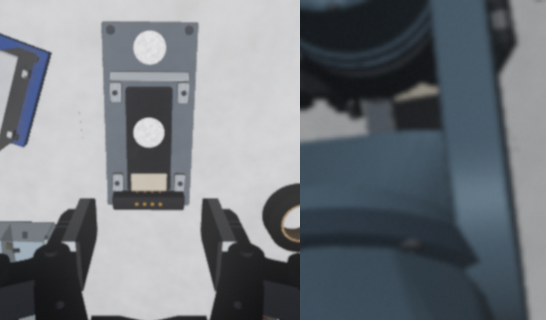

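The disc battery lies flat inside its pocket, contacts toward the block. Next is the bar battery.

Call:
jog_arm:
  moves:
    - [0.6,0.02,0,-0.05]
    - [0.9,0,0,0]
    - [1,0,0,0]
    - [1,0,0,0]
    - [1,0,0,0]
    - [0.9,-0.1,0,0]
    - [0.7,-0.1,0,-0.116]
    - [0,0,0,-0.14]
    - [0,0,0,-0.14]
    - [0,0,0,0]
    - [0,0,0,0]
    - [0,0,0,0]

```text
time: 12.2
position: [0.4788, 0.1451, 0.2032]
eef_rot: [0.912, -3.005, -0.0]
wrist_force: [-0.2, 0.2, -0.8]
opening: 0.586
finger_force: 0.0
```

```bash
python3 plan.py .4685 .1644 .1 33.9; python3 - <<'E'
from wr import *
q,k,im,c=wmeas((250,130,375,297)); print(np.round(q[0],1),np.round(q[1],1),round(q[2],1),k.min(0),k.max(0))
cv2.imwrite("pics/w7.png",im)
E
```

```text
t 12.2 pos [478.8 145.1 203.2] head -146.2 tilt [-0.001 -0.    -1.   ] q6 -2.1 F [-0.2  0.2 -0.8] open 50.0 
 shift units [-0.08  0.72  3.44] turn rad -0.002
[466.9 166. ] [87.7 35.5] 34.1 [324 188] [368 288]
```

Call:
jog_arm:
  moves:
    - [-0.08,0.73,0,0]
    - [0,0,0.6,0]
    - [0,0,0.9,0]
    - [0,0,0.9,0]
    - [0,0,0.7,0]
    - [0,0,0.34,0]
    - [0,0,0,0]
    - [0,0,0,0]

```text
time: 13.05
position: [0.4693, 0.1646, 0.1011]
eef_rot: [-0.916, 3.004, -0.0]
wrist_force: [0.8, 0.7, -0.6]
opening: 0.583
finger_force: 0.0
```

```bash
python3 plan.py .4687 .1647 .0724 33.9; python3 - <<'E'
from h import *
im=r.get_image("wrist");cv2.imwrite("pics/w8.png",im[200:420,180:460])
E
```

```text
t 13.05 pos [469.3 164.6 101.1] head -146.1 tilt [ 0.001  0.    -1.   ] q6 -2.06 F [ 0.8  0.7 -0.6] open 49.8 
 shift units [0.01 0.01 0.96] turn rad 0.0
```

View pics/w8.png

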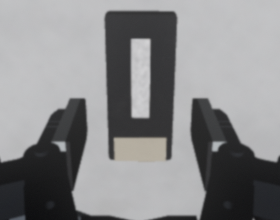

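The bar battery is centred between the fingers. I'll descend and grip.

Call:
jog_arm:
  moves:
    - [0,0,0.4,0]
    - [0,0,0.4,0]
    - [0,0,0.15,0]
    - [0,0,0,0]
    - [0,0,0,0]

```text
time: 13.6
position: [0.4686, 0.1646, 0.0717]
eef_rot: [0.916, -3.004, -0.0]
wrist_force: [-0.5, -0.4, -0.2]
opening: 0.581
finger_force: 0.0
```

Call:
jog_arm:
  moves:
    - [0,0,0,0]
    - [0,0,0,0]
    - [0,0,0,0]
    - [0,0,0,0]
    - [0,0,0,0]
  jaw: 25

```text
time: 14.1
position: [0.4691, 0.1646, 0.0724]
eef_rot: [-0.916, 3.004, -0.0]
wrist_force: [-0.5, -0.6, 4.0]
opening: 0.417
finger_force: 30.5
```

Call:
jog_arm:
  moves:
    - [0,0,-0.3,0]
    - [0,0,-0.8,0]
    - [0,0,-1,0]
    - [0,0,-1,0]
    - [0,0,-1,0]
    - [0,0,-0.6,0]
    - [0,0,0,0]
    - [0,0,0,0]

```text
time: 14.9
position: [0.4684, 0.1646, 0.2128]
eef_rot: [-0.917, 3.005, -0.0]
wrist_force: [-0.5, 0.1, -1.0]
opening: 0.421
finger_force: 30.3
```

```bash
python3 plan.py .4390 .3004 .21 -3.2; python3 - <<'E'
from meas import *
s=r.observe(); c=r.calibration("wrist"); held(r.get_image("wrist"),c,s["position"],np.radians(33.9))
E
```

```text
t 14.9 pos [468.4 164.6 212.8] head -146.1 tilt [ 0. -0. -1.] q6 -2.06 F [-0.5  0.1 -1. ] open 36.0 
 shift units [-1.71  4.3   0.09] turn rad 0.648Traceback (most recent call last):
  File "<stdin>", line 2, in <module>
  File "meas.py", line 8, in held
    far=[(u,next(v for v in range(200,260) if g[v,u]<55)) for u in(300,320,340)]
            ~~~~^^^^^^^^^^^^^^^^^^^^^^^^^^^^^^^^^^^^^^^^
StopIteration
```

Call:
jog_arm:
  moves:
    - [-0.2,0.5,0,0]
    - [-0.36,0.9,0,0]
    - [-0.4,1,0,0]
    - [-0.4,1,0,0]
    - [-0.35,0.9,0,0]
    - [0,0,0,0.13]
    - [0,0,0,0.13]
    - [0,0,0,0.13]
    - [0,0,0,0.13]
    - [0,0,0,0.128]
    - [0,0,0,0]
    - [0,0,0,0]
    - [0,0,0,0]

```text
time: 16.25
position: [0.4389, 0.3001, 0.2122]
eef_rot: [-0.084, -3.139, 0.001]
wrist_force: [-0.2, -1.6, -1.4]
opening: 0.42
finger_force: 30.3
```

```bash
sed -i 's/<55/<75/; s/range(200,260)/range(205,275)/; s/<60\]/<75]/' meas.py; python3 plan.py .4390 .3004 .09 -3.2; python3 - <<'E'
from meas import *
s=r.observe(); c=r.calibration("wrist"); im=r.get_image("wrist"); cv2.imwrite("pics/w9.png",im)
g=cv2.cvtColor(im,cv2.COLOR_BGR2GRAY)
try: held(im,c,s["position"],np.radians(-3.2))
except Exception as e: print(repr(e), g[200:270:3,305])
m=cv2.inRange(g[110:170,270:365],165,255);N,L,S,C=cv2.connectedComponentsWithStats(m)
for i in range(1,N):
    if S[i,4]>100: print(S[i],C[i]+[270,110],ray(c,C[i]+[270,110],.006))
for v in(130,160,215):
    u=[u for u in range(240,400) if g[v,u]<150]; print(v,u[0],u[-1],ray(c,(u[0],v),.006)[:2],ray(c,(u[-1],v),.006)[:2])
E
```

```text
t 16.25 pos [438.9 300.1 212.2] head 176.9 tilt [-0.001 -0.001 -1.   ] q6 -1.14 F [-0.2 -1.6 -1.4] open 35.9 
 shift units [-0.01  0.01  4.07] turn rad 0.002
battery rel tcp: far [-46.7   1.3] near [42.   0.8] sides [-36.  -15.7] [-36.2  18.1] px [(300, 226), (320, 226), (340, 226)] 397 280 359
[   0    0   95   60 1389] [308.32829374 121.54427646] [0.34579304 0.2979131  0.006     ]
[ 21  29  60  15 891] [320.5308642  145.96296296] [0.36451291 0.30649636 0.006     ]
130 276 365 [0.35067573 0.27215447] [0.35434369 0.34200359]
160 276 364 [0.37347351 0.27002924] [0.37720102 0.34101046]
215 279 361 [0.41886638 0.2683597 ] [0.42252618 0.33804734]
```

Call:
jog_arm:
  moves:
    - [-0.02,0.02,0.5,0]
    - [0,0,0.9,0]
    - [0,0,0.9,0]
    - [0,0,0.9,0]
    - [0,0,0.6,0]
    - [0,0,0.3,0]
    - [0,0,0.1,0]
    - [0,0,0,0]
    - [0,0,0,0]

```text
time: 17.2
position: [0.4407, 0.3011, 0.088]
eef_rot: [0.087, 3.139, 0.001]
wrist_force: [0.7, -0.9, -0.5]
opening: 0.42
finger_force: 30.3
```

Call:
jog_arm:
  moves:
    - [0,0,0.1,0]
    - [0,0,0,0]
    - [0,0,0,0]

```text
time: 17.5
position: [0.44, 0.3009, 0.0843]
eef_rot: [0.088, 3.14, 0.0]
wrist_force: [0.0, 1.0, -0.1]
opening: 0.42
finger_force: 30.3
```

Call:
jog_arm:
  moves:
    - [0,0,0.08,0]
    - [0,0,0.06,0]
    - [0,0,0,0]
    - [0,0,0,0]

```text
time: 17.9
position: [0.4398, 0.3007, 0.0796]
eef_rot: [-0.088, -3.14, 0.0]
wrist_force: [-0.3, 0.4, 0.2]
opening: 0.422
finger_force: 30.3
```

Call:
jog_arm:
  moves:
    - [0,0,0.05,0]
    - [0,0,0,0]
    - [0,0,0,0]

```text
time: 18.2
position: [0.4401, 0.3009, 0.0784]
eef_rot: [0.088, 3.14, 0.0]
wrist_force: [0.5, -0.0, 0.5]
opening: 0.419
finger_force: 30.5
```

Call:
jog_arm:
  moves:
    - [0,0,0.02,0]
    - [0,0,0,0]
    - [0,0,0,0]

```text
time: 18.5
position: [0.4401, 0.3009, 0.0784]
eef_rot: [0.087, 3.14, -0.0]
wrist_force: [-2.2, -0.9, 6.8]
opening: 0.421
finger_force: 31.1
```

Call:
jog_arm:
  moves:
    - [0,0,0,0]
    - [0,0,0,0]
    - [0,0,0,0]
    - [0,0,0,0]
  jaw: 50

```text
time: 18.9
position: [0.4398, 0.3008, 0.0775]
eef_rot: [-0.088, -3.14, 0.0]
wrist_force: [-0.3, 0.8, -0.5]
opening: 0.583
finger_force: 0.0
```

Call:
jog_arm:
  moves:
    - [0,0,-0.3,0]
    - [0,0,-0.8,0]
    - [0,0,-1,0]
    - [0,0,-1,0]
    - [0,0,-1,0]
    - [0,0,-0.5,0]
    - [0,0,0,0]
    - [0,0,0,0]

```text
time: 19.7
position: [0.4398, 0.3008, 0.2157]
eef_rot: [0.088, 3.14, 0.0]
wrist_force: [-0.2, 0.2, -1.0]
opening: 0.583
finger_force: 0.0
```

```bash
python3 - <<'E'
from h import *
c=r.calibration("wrist");im=r.get_image("wrist");cv2.imwrite("pics/w10.png",im);g=cv2.cvtColor(im,cv2.COLOR_BGR2GRAY)
q,k=rect(im,c,(270,170,365,280),.014,0,50); print(k.min(0),k.max(0),np.round(q[0],1),np.round(q[1],1),q[2])
sat=im[...,2].astype(int)-im[...,0]; ys,xs=np.where(sat[150:310,270:370]>12); print("strip",xs.min()+270,xs.max()+270,ys.min()+150,ys.max()+150, ray(c,(xs.mean()+270,ys.mean()+150),.014))
print(g[130:310:6,308].tolist()); print(g[230,260:380:4].tolist())
E
```

```text
Traceback (most recent call last):
  File "h.py", line 12, in rect
    k=max(cs,key=cv2.contourArea).reshape(-1,2)+[x0,y0]
      ~~~^^^^^^^^^^^^^^^^^^^^^^^^
ValueError: max() iterable argument is empty
```

Call:
jog_arm:
  moves:
    - [0.4,0.5,-0.5,0]
    - [0.6,0.8,-0.8,0]
    - [0.65,0.85,-0.7,0]
    - [0.65,0.85,-0.5,0]
    - [0.65,0.85,-0.3,0]
    - [0.65,0.85,0,0]
    - [0.65,0.85,0,0]
    - [0.65,0.85,0,0]
    - [0.4,0.5,0,0]
    - [0,0,0,0]
    - [0,0,0,0]

```text
time: 20.85
position: [0.2922, 0.5159, 0.298]
eef_rot: [-0.086, -3.139, 0.004]
wrist_force: [-0.5, -0.6, 0.2]
opening: 0.587
finger_force: 0.0
```

```bash
python3 - <<'E'
from h import *
def fr(p,o,a):
    a=np.radians(a);d=np.array(p)[:2]*1000-o; return np.round([d[0]*np.cos(a)+d[1]*np.sin(a),-d[0]*np.sin(a)+d[1]*np.cos(a)],1)
c=r.calibration("top");im=r.get_image("top");cv2.imwrite("pics/t10.png",im);g=cv2.cvtColor(im,cv2.COLOR_BGR2GRAY)
sat=im[...,2].astype(int)-im[...,0]
for n,w,o,a in(("disc",(240,135,295,195),(658.6,184.6),8),("bar",(172,268,220,335),(439.7,300.4),-3.2)):
    x0,y0,x1,y1=w
    m=((g[y0:y1,x0:x1]<48)|(sat[y0:y1,x0:x1]>7)).astype(np.uint8)*255
    k=max(cv2.findContours(m,cv2.RETR_EXTERNAL,cv2.CHAIN_APPROX_NONE)[0],key=cv2.contourArea).reshape(-1,2)+[x0,y0]
    q=cv2.minAreaRect(np.array([ray(c,p,.014)[:2]*1000 for p in k],np.float32))
    ys,xs=np.where(sat[y0:y1,x0:x1]>7)
    print(n,np.round(q[1],1),round(q[2],1),"centre in nest",fr(np.array(q[0])/1000,o,a),"strip",len(xs),fr(ray(c,(xs.mean()+x0,ys.mean()+y0),.014),o,a))
cv2.imwrite("pics/z.png",im)
print(g[235:360:5,196].tolist(),g[300,165:230:3].tolist(), g[330,165:230:3].tolist())
d=cv2.absdiff(im,cv2.imread("pics/top0.png"))[240:320,335:400];print("plain diff",d.max(),d.mean())
E
```

```text
disc [89.3 36.5] 8.3 centre in nest [-0.4 -0.1] strip 157 [36.3  0.9]
bar [38.  85.9] 86.6 centre in nest [ 0.9 -0.8] strip 186 [38.2 -0.1]
[120, 121, 121, 120, 118, 64, 50, 72, 109, 88, 33, 125, 129, 125, 121, 118, 120, 33, 33, 64, 69, 63, 125, 78, 60] [118, 115, 112, 67, 64, 63, 51, 30, 32, 108, 130, 81, 30, 33, 43, 65, 65, 64, 80, 118, 119, 120] [116, 117, 95, 76, 86, 78, 75, 72, 69, 67, 64, 63, 67, 68, 70, 81, 67, 63, 113, 120, 119, 120]
plain diff 5 1.291474358974359
```

Both batteries are within 1 mm of their pocket centres, contacts toward the block. The plain one hasn't moved.

```bash
python3 -c "
from station import r
print(r.close_job())"
```

```text
the job is handed in; nothing more can be done
None
```

The job is handed in: the disc and bar batteries lie in their matching nests with contacts toward the blocks, the last top view put each within about 1 mm of its pocket centre, and the plain battery was left where it lay.

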